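Hold a washed sensor housing up to the inspection camera with tongs

ROBOT

A 6-joint arm with a two-finger parallel gripper is mounted at the origin on the work surface. World frame = base frame: x ahead of the robot, y to its left, z up, the work surface at z = 0. Lengths are in m, angles in degrees, forces in N, time in s.
With the tool pointing down it reaches from about 0.375 to 0.9 m from the base axis. Payload 3.1 kg.
Tool frame: the origin (TCP) lies on the centre line of the jaws, within the pads' length; the fingertips stand 25 mm ahead of it and the grasp point (between the pads) lies 6 mm ahead of it; y points along the fingers, x is the direction in which the jaws open and shut, and the axes are right-handed (so a half turn about y gives the same grasp; the last joint's range is limited). The gripper opens to 87 mm and grips with 3 to 60 N. Pads are 19 mm wide; open, the fingers measure 117 mm over their backs; the gripper's body (75 mm by 190 mm) begins 51 mm behind the grasp point.
Start: joints at [62.71, 30.224, 82.088, -0, 67.689, -10.227], TCP at [0.183, 0.597, 0.248] pointing down, gripper open.
Joint ranges: [-176.69, 176.69], [-43.24, 126.21], [12.49, 139.97], [-82, 262], [0, 151.66], [-163.58, 163.58]. Speed limits (degrees/s): [159.86, 159.86, 180, 180, 180, 180].

INTERFACE

Orientations are given as a 3x3 rotation matrix whose columns are the frame's x, y, z axes.
In Python, from rig import * gives the robot as it stands.
- The arm moves only by the tool play_rows, never from a script. Its argument "commands" is a list of rows, each a list of 2 entries, a list of its own where there are three numbers: the shift along the world's x, y, z in m, then the turn, a rotation vector about the world's x, y, z in rad. A call has 1 to 10 rows; each row is the pose to reach, as a shift and turn from the pose commanded when the call began; what a row does not reach only later rows make up. A row lasts 1/8 s, in which the tool goes at most 62.5 mm and 10.7 degrees, less where a joint would pass 70% of its speed; a pose out of reach is approached as far as the arm can. A call with a gripper value outside its range is refused whole. "gripper" is the finger opening in m, from 0 to 0.087, set as the call begins (left out, the last holds). The fingers move at their own pace and stop on an object; the grip force is fixed at half the most. Time passes only in rows, so rows that repeat a pose let the fingers close. It gives the time, the measured TCP pose, the force and the opening at its end, in the units of the state.
- read_state(): the state, without advancing time (a new reading comes with each control period).
- capture(name): name is "scene" or "top" or "wrist"; returns a dict with "frame" (480x640x3 uint8, red, green, blue), "depth" (480x640 float32, m along the optical axis (not along the pixel's ray), 0 where there is no reading), "mtx" (3x3 intrinsics, pixels), "cam_to_world" (4x4, takes a point from camera to world coordinates); the wrist camera has in their place "hand_eye" (4x4, takes a point from camera to tool coordinates, whose origin is the TCP and whose axes are the tool frame's). Camera axes: x right, y down, z forward; pixel columns grow to the right and rows downward; lengths in m; the calibration is good to about 2 mm. The wrist camera is an equidistant fisheye: a pixel r from the principal point sees the ray r / f radians off the axis. A picture is of the moment at which its call begins: read the wrist's pose just before it.
- hand_in(): hands the job in, once; it reports no verdict.
The state is a dict: "time_s": time; "joint_positions": joint angles; "qvel": joint speeds; "tau": joint torques, N m; "position": TCP position; "tcp_rot": TCP orientation; "force": force on the tool from outside, world axes, zero at the start; "moment": the same for the moment, N m; "opening": opening from 0.0 (shut) to 1.0 (fully open).
Only numpy, scipy, OpenCV 4.12 (cv2) and the standard library are available. Lean on these libraries where they do the work, as an engineer would, in place of code of your own. Each camera call takes 0.05 s, during which the arm holds its last target. There are 200 camera calls.

TASK

Take the sprung tongs from their rest, close them on the washed sensor housing on the drying rack (the round one with the narrower threaded neck) and lift it off. Hold it up, upright, in the middle of the inspection camera's view about 60 mm in front of the lens, and finish while still holding it there in the tongs. The housing is clean, so the robot itself must never touch it, and leave the other washed parts, the jar and the screwdriver where they are.

Things in the scene. Friction and masses are not known exactly. Their poses are not given: they have to be found in the camera images.
- tongs: Steel sprung tongs, 190 mm long, 100 g, lying on edge across the rest, opening sideways. Two 20 mm tall arms hinged to a back piece and sprung apart. Origin on the centre line, level with the lower edges, midway along the finger plates; x to the jaws, y the line of closing, z up. Hinges 78 mm and back end 100 mm behind the origin; balance point 4 mm behind it.
- tongs_grip (a point): Where to hold the tongs: 10 mm above their origin, between the flat finger plates (52 mm long). Over the plates: 59 mm free at their middle (52 rear end, 66 front end); squeezed to 54 mm the springs push about 4 N, enough to carry the tongs with the jaws still 45 mm apart; 39 mm and parallel when shut on a 30 mm round part (springs 7 N; squeeze harder, 20 N or more, to hold it).
- tongs_jaws (a point): The middle between the two jaws, 90 mm ahead of the tongs' origin along +x and 10 mm above it: the axis of a round part lies here when held. The jaws are shallow V faces 20 mm tall and 31 mm long (from 75 to 105 mm ahead of the origin), black nylon; free, the gap between their edges is 58 mm (rear) to 66 mm (front) and they measure about 86 mm over the outsides.
- tongs_left (a joint): Hinge of the tongs' +y arm in rad: 0 free (open), grows as it is squeezed; about 0.13 with the jaws shut on a 30 mm round part, stop at 0.19.
- tongs_right (a joint): The same for the -y arm.
- tongs_rest: Fixed black plastic rest, 130 x 110 mm base plate 3 mm thick, origin under its centre. Two upright ribs 4 mm thick across its y, 52 mm before and behind the centre, tops at 30 mm, carry the tongs; 10 mm tall lips stand at the ribs' ends (52 mm either side). Between the ribs is free space down to the plate for the fingers; the tongs' origin lies over the centre.
- rack: Fixed drying rack: black perforated deck 70 mm deep (its x) and 270 mm wide (its y), top 40 mm above the bench, on feet. Origin at bench level under its centre; x points away from the robot's side. The three washed parts stand in a row along its y, about 88 mm apart and near the middle of its depth, in any order.
- housing: The sensor housing to be taken: bare steel, upright, round body 30 mm diameter and 28 mm tall with a threaded neck of 20 mm diameter and 14 mm above it (42 mm in all); about 60 to 130 g. Origin at the centre of its underside, z up.
- housing_center (a point): On the housing's axis, 14 mm above its underside: the middle of its 30 mm body.
- plug: Washed part to leave alone: hexagonal steel plug, 35 mm over the corners, 24 mm tall, on the rack. Origin at the centre of its underside.
- spacer: Washed part to leave alone: plain steel ring, 36 mm outside, 22 mm hole, 14 mm tall, on the rack. Origin at the centre of its underside.
- camera: Fixed inspection camera on a pole stand, looking level along its own -x (towards the robot's side). Origin at bench level straight under the front of the lens. The stand (base plate 120 x 90 mm, pole 212 mm tall) is all on the +x side of the origin; the camera barrel is 44 mm across at the lens.
- lens (a point): Centre of the front face of the lens, 150 mm above the bench; axes as the camera's. The middle of the view lies along -x from here.
- jar: Bystander: lidded glass jar, 60 mm across, 75 mm tall, on the bench to the left.
- screwdriver: Bystander: screwdriver lying on the bench beyond the rack.
Mind the look-alikes: they are no part of the job. There is more than one size of the tongs; the job needs the middle-sized.

How it is judged:
By the outcome, as a careful person would: the job done as asked, in the order asked, and still so for the second after the job is handed in, while the arm keeps its last pose, push and grip.
It also fails if it takes over 48 s, if anything falls off the work surface, if the arm or the gripper's body presses on something with over 40 N, if the wrist force passes 120 N, or if a joint passes its speed limit or range.

## Working session

There is one attempt and no reset: what is moved stays moved. The work goes in short steps, Python scripts to look and compute and a tool call to move; the robot and the scene stay as the last step left them, time stands still between calls to the robot, and variables do not carry over. Pictures are saved under pics/ and viewed, about 8 in all and at most 12, crops included, and the job is handed in when it is done.

Besides the shell and the picture viewer there is one more tool, called by a JSON object that holds its "fn" and its "kwargs", one argument or row to a line. play_rows: Moves the arm, as the interface text tells. Its arguments: {"type":"object","properties":{"commands":{"type":"array"},"gripper":{"type":"number"}},"required":["commands"]}

```bash
mkdir -p pics; ls; python3 - <<'E'
from rig import *
import cv2,numpy as np
for n in("scene","top"):
    c=capture(n); cv2.imwrite(f"pics/{n}0.png",c["frame"][:,:,::-1]); np.savez(f"{n}0.npz",**c)
    print(n,c["mtx"].round(1).tolist(),c["cam_to_world"].round(3).tolist(),(c["depth"]>0).mean())
s=read_state(); print(s["time_s"],s["position"],s["tcp_rot"],s["opening"])
E
```

```text
pics
scene [[512.1, 0.0, 316.8], [0.0, 512.1, 239.5], [0.0, 0.0, 1.0]] [[-0.723, 0.394, -0.567, 1.152], [0.69, 0.441, -0.574, 0.559], [0.025, -0.806, -0.591, 0.759], [0.0, 0.0, 0.0, 1.0]] 0.9960546875
top [[469.1, 0.0, 311.1], [0.0, 469.1, 232.5], [0.0, 0.0, 1.0]] [[0.017, -0.986, 0.168, 0.331], [-1.0, -0.019, -0.01, -0.025], [0.013, -0.168, -0.986, 1.268], [0.0, 0.0, 0.0, 1.0]] 0.99603515625
0.1 [0.18308204 0.59694366 0.24668117] [[ 2.93434909e-01 -9.10909956e-04 -9.55978621e-01]
 [ 9.55977133e-01 -1.72593335e-03  2.93436097e-01]
 [-1.91724925e-03 -9.99998096e-01  3.64359993e-04]] 1.000421663924119
```

View pics/top0.png

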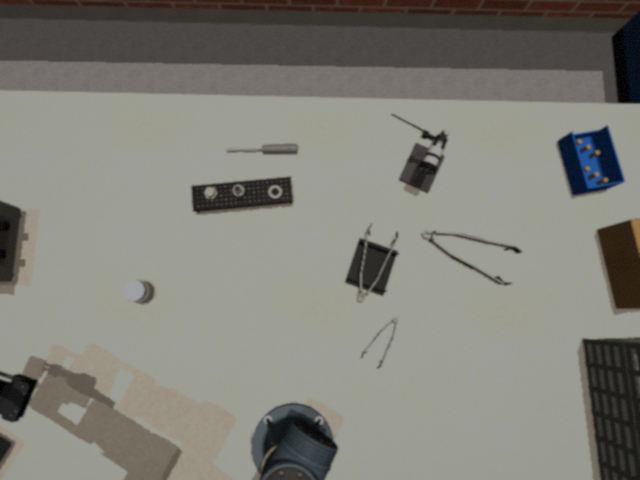

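View pics/scene0.png

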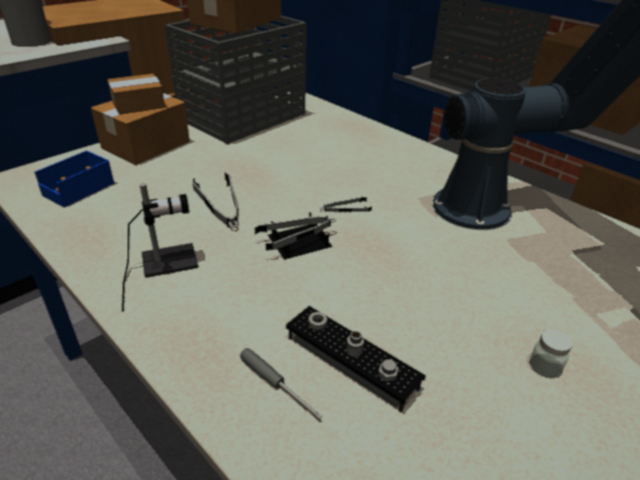

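Top view: three tongs. The pair on the rest is at (372,265), a large pair at (470,258) and a small pair at (380,343). The pair on the rest fits the description (middle size, on the rest). The rack parts are at (210,193), (238,190) and (275,191), and the inspection camera is at (430,150). I'll enlarge these to confirm.

```bash
cat > h.py <<'E'
import numpy as np,cv2
def world(c,u,v,z=None):
    K=c["mtx"];T=c["cam_to_world"]
    r=T[:3,:3]@np.array([(u-K[0,2])/K[0,0],(v-K[1,2])/K[1,1],1]);o=T[:3,3]
    if z is None: return o+r*c["depth"][int(round(v)),int(round(u))]
    return o+r*(z-o[2])/r[2]
E
python3 - <<'E'
import cv2,numpy as np
from h import *
s=np.load("scene0.npz");t=np.load("top0.npz")
a=cv2.resize(s["frame"][295:415,275:435],(800,600),interpolation=2)[:,:,::-1]
b=cv2.resize(t["frame"][165:225,180:300],(400,200),interpolation=2)[:,:,::-1]
d=cv2.resize(t["frame"][210:310,330:430],(400,400),interpolation=2)[:,:,::-1]
a=cv2.resize(a,(400,300));e=cv2.resize(s["frame"][200:270,240:345],(400,300),interpolation=2)[:,:,::-1]
cv2.imwrite("pics/crop1.png",np.hstack([np.vstack([a,e]),np.vstack([b,d])]))
for n,u,v,z in[("p1",210,193,.06),("p2",238,190,.082),("p3",275,191,.054)]:
    print(n,world(t,u,v).round(3),world(t,u,v,z).round(3))
for n,u,v in [("p1",388,365),("p2",355,337),("p3",313,317)]: print(n,world(s,u,v).round(3))
E
```

```text
p1 [0.636 0.231 0.066] [0.638 0.232 0.06 ]
p2 [0.642 0.155 0.081] [0.642 0.155 0.082]
p3 [0.652 0.062 0.04 ] [0.648 0.061 0.054]
p1 [0.646 0.232 0.064]
p2 [0.653 0.159 0.081]
p3 [0.65  0.049 0.047]
```

View pics/crop1.png

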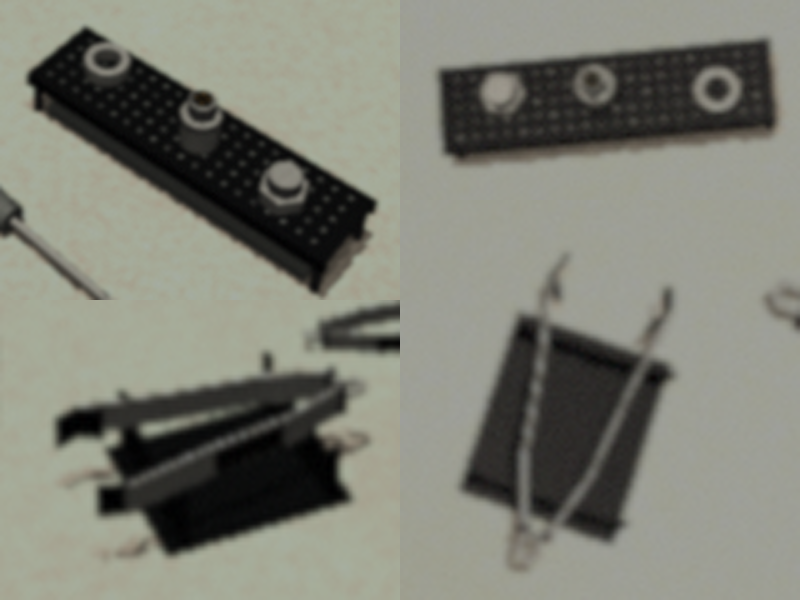

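Enlarged, the middle part at top (238,190) / scene (355,340) has a narrower neck above a round body, so it is the housing. The left one (210,193) is the hex plug and the right one (275,191) the ring. The pair on the rest at (372,265) is the middle-sized one and is the one to take. Next I'll get rough poses for the rest, tongs, rack and lens.

```bash
python3 - <<'E'
import cv2,numpy as np
from h import *
t=np.load("top0.npz");s=np.load("scene0.npz")
def cloud(c):
    v,u=np.mgrid[:480,:640];K=c["mtx"];d=c["depth"]
    P=np.stack([(u-K[0,2])/K[0,0]*d,(v-K[1,2])/K[1,1]*d,d],-1)
    return P@c["cam_to_world"][:3,:3].T+c["cam_to_world"][:3,3]
for n,c in(("top",t),("scene",s)):
    P=cloud(c);g=c["frame"].astype(int).sum(-1);print(n)
    # rack deck
    m=(P[...,0]>.55)&(P[...,0]<.72)&(P[...,1]>-.05)&(P[...,1]<.32)&(abs(P[...,2]-.04)<.012)&(g<200)&(c["depth"]>0)
    r=cv2.minAreaRect(P[m][:,:2].astype(np.float32));print("rack",r,P[m][:,2].mean())
    # camera barrel
    m=(P[...,0]>.55)&(P[...,0]<.95)&(P[...,1]<-.15)&(P[...,1]>-.45)&(P[...,2]>.12)&(P[...,2]<.25)&(c["depth"]>0)
    Q=P[m];print("cam n",len(Q),Q.min(0).round(3),Q.max(0).round(3))
    v,u=np.nonzero(m);print("px",u.min(),u.max(),v.min(),v.max())
    b=m&(g>330);print("white barrel",b.sum(),P[b].mean(0).round(3)); 
    b=m
    l=cv2.fitLine(P[b][:,:2].astype(np.float32),cv2.DIST_HUBER,0,.01,.01).ravel();print("line",l)
    m=(P[...,0]>.3)&(P[...,0]<.6)&(P[...,1]>-.3)&(P[...,1]<0)&(P[...,2]<.02)&(g<170)&(c["depth"]>0)
    k=cv2.morphologyEx(m.astype(np.uint8),cv2.MORPH_OPEN,np.ones((5,5)))>0
    print("rest",cv2.minAreaRect(P[k][:,:2].astype(np.float32)))
for n,u,v in[("back",360,299),("jl",369,226),("jr",397,235)]:print(n,world(t,u,v,.05).round(3))
c=t["frame"][110:200,385:455];a=cv2.resize(c,(467,600),interpolation=2)
cv2.imwrite("pics/cam.png",a[:,:,::-1])
E
```

```text
top
rack ((0.6428318619728088, 0.15155388414859772), (0.06943310052156448, 0.2643815279006958), 6.657288074493408) 0.039359934777180416
cam n 752 [ 0.675 -0.374  0.123] [ 0.801 -0.301  0.214]
px 419 450 129 174
white barrel 254 [ 0.731 -0.34   0.17 ]
line [ 0.95070094 -0.31010914  0.7417524  -0.34111372]
rest ((0.45914289355278015, -0.20139262080192566), (0.10253924131393433, 0.09841959923505783), 71.47872161865234)
scene
rack ((0.6478556990623474, 0.15149711072444916), (0.07311879098415375, 0.2691015601158142), 6.68516206741333) 0.04006617026950674
cam n 1056 [ 0.68  -0.375  0.122] [ 0.808 -0.301  0.214]
px 127 188 183 225
white barrel 220 [ 0.734 -0.334  0.168]
line [ 0.8652729  -0.50130117  0.73850286 -0.32933736]
rest ((0.4663246273994446, -0.20107883214950562), (0.1101335734128952, 0.11528395116329193), 71.45793151855469)
back [ 0.367 -0.166  0.05 ]
jl [ 0.559 -0.19   0.05 ]
jr [ 0.536 -0.264  0.05 ]
```

View pics/cam.png

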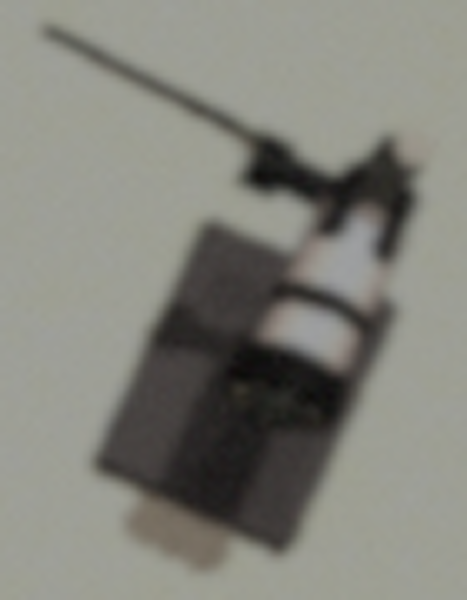

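```bash
python3 - <<'E'
import cv2,numpy as np
from h import *
t=np.load("top0.npz");s=np.load("scene0.npz")
def cloud(c):
    v,u=np.mgrid[:480,:640];K=c["mtx"];d=c["depth"]
    P=np.stack([(u-K[0,2])/K[0,0]*d,(v-K[1,2])/K[1,1]*d,d],-1)
    return P@c["cam_to_world"][:3,:3].T+c["cam_to_world"][:3,3]
q=[world(t,385+a/6.67,110+b/6.67,.008)[:2] for a,b in((100,465),(285,550),(215,225),(395,310))]
print(np.round(q,3));
d1=q[2]-q[0];d2=q[3]-q[1];e=q[1]-q[0];e2=q[3]-q[2]
print("yaw",[np.degrees(np.arctan2(*d[::-1])).round(1) for d in(d1,d2,e,e2)],[np.linalg.norm(d).round(3) for d in(d1,d2,e,e2)])
yaw=np.radians(-25.);
for yd in (-24,-26):
  ya=np.radians(yd);ax=np.array([np.cos(ya),np.sin(ya)]);ay=np.array([-ax[1],ax[0]])
  for n,c in(("top",t),("scene",s)):
    P=cloud(c)
    m=(P[...,0]>.55)&(P[...,0]<.95)&(P[...,1]<-.15)&(P[...,1]>-.45)&(P[...,2]>.135)&(P[...,2]<.185)&(c["depth"]>0)
    Q=P[m];a=Q[:,:2]@ax;b=Q[:,:2]@ay
    print(yd,n,"front",np.percentile(a,[0,2,5]).round(3))
    for lo in np.arange(a.min(),a.min()+.08,.012):
        k=(a>=lo)&(a<lo+.012)
        if k.sum()>5: print("  ",lo.round(3),k.sum(),"y",np.percentile(b[k],[3,97]).round(3),"zmax",np.percentile(Q[k,2],[3,97]).round(3))
E
```

```text
[[ 0.7   -0.282]
 [ 0.665 -0.359]
 [ 0.806 -0.333]
 [ 0.77  -0.408]]
yaw [np.float64(-25.4), np.float64(-25.0), np.float64(-114.6), np.float64(-115.5)] [np.float64(0.117), np.float64(0.116), np.float64(0.084), np.float64(0.083)]
-24 top front [0.751 0.753 0.754]
   0.751 142 y [-0.034  0.006] zmax [0.139 0.172]
   0.763 64 y [-0.032  0.006] zmax [0.154 0.173]
   0.775 69 y [-0.031  0.003] zmax [0.152 0.169]
   0.787 71 y [-0.031  0.003] zmax [0.153 0.171]
   0.799 65 y [-0.031  0.002] zmax [0.152 0.168]
   0.811 71 y [-0.03   0.002] zmax [0.155 0.17 ]
   0.823 113 y [-0.029  0.032] zmax [0.15  0.181]
-24 scene front [0.756 0.759 0.763]
   0.756 103 y [-0.018  0.01 ] zmax [0.139 0.172]
   0.768 99 y [-0.014  0.01 ] zmax [0.139 0.173]
   0.78 93 y [-0.018  0.007] zmax [0.141 0.169]
   0.792 99 y [-0.02   0.008] zmax [0.139 0.17 ]
   0.804 95 y [-0.015  0.006] zmax [0.141 0.169]
   0.816 106 y [-0.021  0.006] zmax [0.137 0.169]
   0.828 152 y [-0.022  0.036] zmax [0.14  0.181]
-26 top front [0.752 0.753 0.754]
   0.752 146 y [-0.007  0.032] zmax [0.139 0.172]
   0.764 60 y [-0.005  0.032] zmax [0.155 0.173]
   0.776 72 y [-0.003  0.03 ] zmax [0.152 0.169]
   0.788 69 y [-0.003  0.03 ] zmax [0.153 0.171]
   0.8 67 y [-0.003  0.03 ] zmax [0.152 0.168]
   0.812 72 y [-0.001  0.03 ] zmax [0.155 0.17 ]
   0.824 121 y [0.    0.061] zmax [0.15  0.181]
-26 scene front [0.756 0.759 0.762]
   0.756 106 y [0.008 0.036] zmax [0.139 0.172]
   0.768 99 y [0.013 0.036] zmax [0.139 0.173]
   0.78 95 y [0.01  0.035] zmax [0.141 0.169]
   0.792 97 y [0.007 0.035] zmax [0.139 0.17 ]
   0.804 96 y [0.013 0.034] zmax [0.141 0.169]
   0.816 106 y [0.008 0.034] zmax [0.137 0.169]
   0.828 162 y [0.007 0.065] zmax [0.141 0.181]
```

Estimates:
- Tongs origin is at about (0.463,-0.199), yaw -18.6°.
- Rack yaw is about +6.7°, with the housing at about (0.645,0.157).
- Lens is at about (0.683,-0.319), yaw -25°.

Next I'll go above the tongs.

{"fn": "play_rows", "kwargs": {
  "commands": [
    [[0.02,-0.03,0],[0,0,0]],
    [[0.05,-0.08,0],[0,0,0]],
    [[0.08,-0.13,0],[0,0,0]],
    [[0.115,-0.18,0],[0,0,0]],
    [[0.15,-0.23,0],[0,0,0]],
    [[0.18,-0.285,0],[0,0,0]],
    [[0.205,-0.34,0],[0,0,0]],
    [[0.23,-0.395,0],[0,0,0]],
    [[0.245,-0.45,0],[0,0,0]],
    [[0.26,-0.5,0],[0,0,0]]
  ],
  "gripper": 0.087
}}

```text
time_s: 1.35
position: [0.4435, 0.0955, 0.2474]
tcp_rot: [[0.294, -0.0, -0.956], [0.956, 0.0, 0.294], [-0.0, -1.0, 0.0]]
force: [0.0, -0.3, 0.9]
opening: 1.004
```

{"fn": "play_rows", "kwargs": {
  "commands": [
    [[0.01,-0.05,0],[0,0,-0.01]],
    [[0.015,-0.1,-0.01],[0,0,-0.02]],
    [[0.02,-0.15,-0.02],[0,0,-0.026]],
    [[0.02,-0.2,-0.03],[0,0,-0.026]],
    [[0.02,-0.25,-0.04],[0,0,-0.026]],
    [[0.02,-0.28,-0.045],[0,0,-0.026]],
    [[0.02,-0.296,-0.05],[0,0,-0.026]],
    [[0.02,-0.296,-0.05],[0,0,-0.026]]
  ]
}}

```text
time_s: 2.35
position: [0.4631, -0.1988, 0.197]
tcp_rot: [[0.32, -0.001, -0.948], [0.948, 0.001, 0.32], [0.001, -1.0, 0.001]]
force: [-0.6, 0.5, -0.2]
opening: 1.001
```

```bash
python3 - <<'E'
from rig import *
import cv2,numpy as np
s=read_state();c=capture("wrist");np.savez("w1.npz",pos=s["position"],rot=s["tcp_rot"],**c)
print(s["time_s"],s["position"].round(4),s["tcp_rot"].round(3).tolist(),c["mtx"].round(1).tolist(),c["hand_eye"].round(4).tolist())
cv2.imwrite("pics/w1.png",c["frame"][:,:,::-1])
E
```

```text
2.35 [ 0.4631 -0.1988  0.197 ] [[0.32, -0.001, -0.948], [0.948, 0.001, 0.32], [0.001, -1.0, 0.001]] [[371.6, 0.0, 324.0], [0.0, 371.6, 228.8], [0.0, 0.0, 1.0]] [[1.0, 0.0, 0.0009, 0.0011], [-0.0008, -0.2798, 0.96, -0.1349], [0.0003, -0.96, -0.2798, 0.0748], [0.0, 0.0, 0.0, 1.0]]
```

View pics/w1.png

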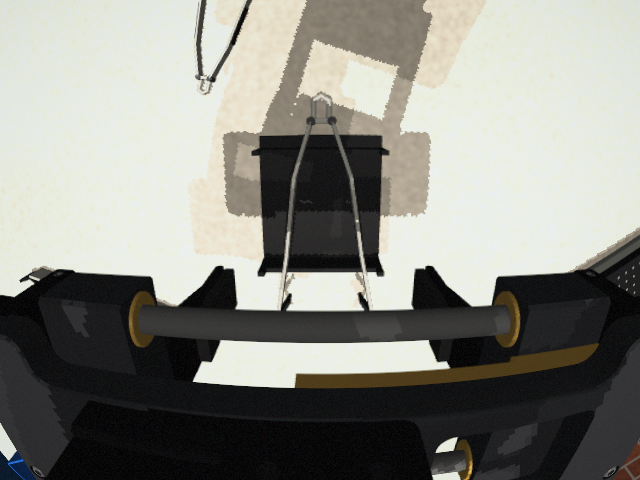

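The wrist view shows the tongs on the rest between the fingers: back end (321,96), arms passing (293,200)/(352,190), jaws about (287,300)/(366,300).

```bash
cat >> h.py <<'E'
def wworld(c,u,v,z):
    K=c["mtx"];a,b=u-K[0,2],v-K[1,2];r=np.hypot(a,b);th=r/K[0,0]
    d=np.array([a/r*np.sin(th),b/r*np.sin(th),np.cos(th)])
    H=c["hand_eye"];R=c["rot"]@H[:3,:3];o=c["rot"]@H[:3,3]+c["pos"];w=R@d
    return o+w*(z-o[2])/w[2]
E
python3 - <<'E'
from h import *
c=np.load("w1.npz")
for n,u,v,z in[("back",321,95,.05),("hl",311,121,.05),("hr",332,121,.05),("jl",287,298,.05),("jr",366,298,.05),("al",293,200,.05),("ar",354,200,.05),
 ("rib rl",262,136,.03),("rib rr",381,136,.03),("rib fl",262,270,.03),("rib fr",381,270,.03)]:
    p=wworld(c,u,v,z);y=np.radians(-18.6);d=p[:2]-c["pos"][:2]
    print(n,p.round(4),"along/lat",(d@[np.cos(y),np.sin(y)]).round(4),(d@[-np.sin(y),np.cos(y)]).round(4))
# row profile of bright arms
g=c["frame"].astype(int).sum(-1)
for v in(170,190,210,230,250): print(v,[(u,g[v,u]) for u in range(270,375) if g[v,u]>250])
E
```

```text
back [ 0.3713 -0.1687  0.05  ] along/lat -0.0965 -0.0008
hl [ 0.3877 -0.1821  0.05  ] along/lat -0.0768 -0.0083
hr [ 0.3927 -0.1672  0.05  ] along/lat -0.0768 0.0074
jl [ 0.5183 -0.249   0.05  ] along/lat 0.0684 -0.03
jr [ 0.5398 -0.1855  0.05  ] along/lat 0.0685 0.0371
al [ 0.4407 -0.2151  0.05  ] along/lat -0.016 -0.0226
ar [ 0.4558 -0.1702  0.05  ] along/lat -0.016 0.0247
rib rl [ 0.3855 -0.2242  0.03  ] along/lat -0.0654 -0.0489
rib rr [ 0.4164 -0.1327  0.03  ] along/lat -0.0653 0.0477
rib fl [ 0.4944 -0.2658  0.03  ] along/lat 0.051 -0.0535
rib fr [ 0.5281 -0.1659  0.03  ] along/lat 0.0511 0.0519
170 [(294, np.int64(350)), (295, np.int64(412)), (296, np.int64(410)), (297, np.int64(351)), (347, np.int64(278)), (348, np.int64(333)), (349, np.int64(328)), (350, np.int64(254))]
190 [(291, np.int64(339)), (292, np.int64(329)), (293, np.int64(320)), (351, np.int64(262)), (352, np.int64(323)), (353, np.int64(331)), (354, np.int64(299))]
210 [(289, np.int64(300)), (290, np.int64(343)), (291, np.int64(302)), (354, np.int64(297)), (355, np.int64(337)), (356, np.int64(324))]
230 [(287, np.int64(312)), (288, np.int64(333)), (289, np.int64(328)), (290, np.int64(255)), (357, np.int64(310)), (358, np.int64(342)), (359, np.int64(284))]
250 [(284, np.int64(251)), (285, np.int64(438)), (286, np.int64(615)), (287, np.int64(632)), (288, np.int64(377)), (359, np.int64(436)), (360, np.int64(619)), (361, np.int64(594)), (362, np.int64(347))]
```

{"fn": "play_rows", "kwargs": {
  "commands": [
    [[0.001,0,-0.03],[0,0,0.004]],
    [[0.001,0,-0.06],[0,0,0.004]],
    [[0.001,0,-0.09],[0,0,0.004]],
    [[0.001,0,-0.12],[0,0,0.004]],
    [[0.001,0,-0.14],[0,0,0.004]],
    [[0.001,0,-0.151],[0,0,0.004]],
    [[0.001,0,-0.151],[0,0,0.004]]
  ]
}}

```text
time_s: 3.28
position: [0.4643, -0.1975, 0.0464]
tcp_rot: [[0.313, -0.001, -0.95], [0.95, 0.001, 0.313], [0.0, -1.0, 0.001]]
force: [0.6, 0.0, -0.1]
opening: 0.996
```

{"fn": "play_rows", "kwargs": {
  "commands": [
    [[0,0,0],[0,0,0]],
    [[0,0,0],[0,0,0]],
    [[0,0,0],[0,0,0]],
    [[0,0,0],[0,0,0]],
    [[0,0,0],[0,0,0]],
    [[0,0,0],[0,0,0]]
  ],
  "gripper": 0.054
}}

```text
time_s: 4.03
position: [0.4648, -0.1989, 0.0469]
tcp_rot: [[0.314, 0.001, -0.949], [0.949, -0.001, 0.314], [-0.0, -1.0, -0.001]]
force: [0.2, -0.9, 5.5]
opening: 0.626
```

{"fn": "play_rows", "kwargs": {
  "commands": [
    [[0,0,0.003],[0,0,0]],
    [[0,0,0.01],[0,0,0]],
    [[0,0,0.02],[0,0,0]],
    [[0,0,0.035],[0,0,0]],
    [[0,0,0.055],[0,0,0]],
    [[0,0,0.08],[0,0,0]],
    [[0,0,0.1],[0,0,0]],
    [[0,0,0.11],[0,0,0]],
    [[0,0,0.11],[0,0,0]]
  ]
}}

```text
time_s: 5.15
position: [0.4647, -0.1987, 0.1575]
tcp_rot: [[0.314, 0.002, -0.949], [0.949, -0.001, 0.314], [-0.001, -1.0, -0.002]]
force: [0.8, -0.3, -1.4]
opening: 0.618
```

```bash
cat > snap.py <<'E'
from rig import *
import cv2,numpy as np,sys
n=sys.argv[1]
s=read_state();c=capture("wrist");np.savez(n+"w.npz",pos=s["position"],rot=s["tcp_rot"],**c)
d=capture("scene");np.savez(n+"s.npz",**d)
print(s["time_s"],s["position"].round(4),s["force"].round(2),s["opening"])
u0,v0,u1,v1=map(int,sys.argv[2:6])
a=cv2.resize(c["frame"],(400,300),interpolation=3)
b=cv2.resize(d["frame"][v0:v1,u0:u1],(400,300),interpolation=2)
cv2.imwrite(f"pics/{n}.png",np.hstack([a,b])[:,:,::-1])
E
python3 snap.py a 200 120 400 270
```

```text
5.15 [ 0.4647 -0.1987  0.1575] [ 0.81 -0.27 -1.4 ] 0.6183658409694535
```

View pics/a.png

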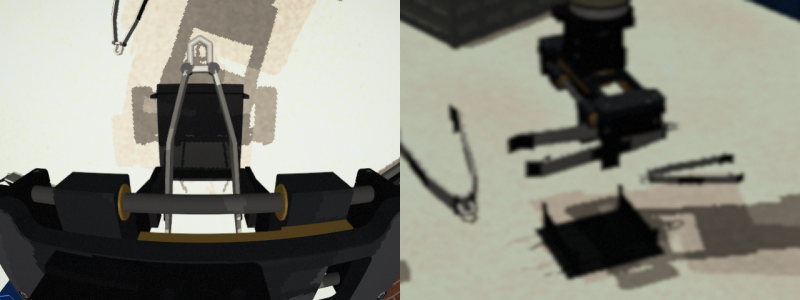

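Lifted, centred between the fingers and level: in the left half the hinges are at (186,69)/(214,69), and in the right half the tongs are clear of the rest. Next: the offset of the tongs in the grip and a sharper housing position.

```bash
python3 - <<'E'
from h import *
c=np.load("aw.npz");R=c["rot"]
zt=c["pos"][2]-.006+.010
for n,u,v in[("hl",186*1.6,69*1.6),("hr",214*1.6,69*1.6),("back",200*1.6,38*1.6)]:
    p=wworld(c,u,v,zt)-c["pos"]; print(n,"tool x/y/z",(R.T@p).round(4))
s=np.load("scene0.npz");t=np.load("top0.npz")
print("neck top",world(s,356.2,334.2,.082).round(4),world(t,238.5,190.2,.082).round(4))
# plug / ring tops for clearance
print("plug",world(s,275+287*.4,295+172*.4,.064).round(4),world(t,180+102*.3,165+90*.3,.064).round(4))
print("ring",world(s,275+107*.4,295+60*.4,.054).round(4),world(t,180+317*.3,165+90*.3,.054).round(4))
E
```

```text
hl tool x/y/z [-0.008  -0.0041  0.0794]
hr tool x/y/z [ 0.0075 -0.0042  0.0794]
back tool x/y/z [-0.0002 -0.0042  0.097 ]
neck top [0.6468 0.1569 0.082 ] [0.6412 0.1537 0.082 ]
plug [0.6412 0.2328 0.064 ] [0.6395 0.2296 0.064 ]
ring [0.6516 0.0634 0.054 ] [0.6455 0.0606 0.054 ]
```

Tongs are well aligned in the grip. The scene view, which agrees with the wrist view, puts the housing at (0.6465,0.157). I'll move to a pre-pose in front of the rack along the rack's x.

{"fn": "play_rows", "kwargs": {
  "commands": [
    [[0,0.01,0],[0,0,0.01]],
    [[0,0.035,0],[0,0,0.04]],
    [[0,0.07,0],[0,0,0.09]],
    [[0,0.11,0],[0,0,0.14]],
    [[0,0.15,0],[0,0,0.2]],
    [[0,0.195,0],[0,0,0.26]],
    [[-0.002,0.24,0],[0,0,0.32]],
    [[-0.004,0.28,-0.005],[0,0,0.38]],
    [[-0.006,0.315,-0.02],[0,0,0.42]],
    [[-0.007,0.333,-0.035],[0,0,0.436]]
  ]
}}

```text
time_s: 6.5
position: [0.4561, 0.1367, 0.1207]
tcp_rot: [[-0.119, -0.002, -0.993], [0.993, 0.0, -0.119], [0.0, -1.0, 0.001]]
force: [0.5, 0.3, -1.1]
opening: 0.626
```

{"fn": "play_rows", "kwargs": {
  "commands": [
    [[0,0,-0.02],[0,0,0]],
    [[0,0,-0.04],[0,0,0]],
    [[0,0,-0.055],[0,0,0]],
    [[0.01,0.001,-0.06],[0,0,0]],
    [[0.03,0.004,-0.06],[0,0,0]],
    [[0.045,0.005,-0.06],[0,0,0]],
    [[0.05,0.006,-0.06],[0,0,0]],
    [[0.05,0.006,-0.06],[0,0,0]]
  ]
}}

```text
time_s: 7.5
position: [0.5074, 0.1405, 0.0617]
tcp_rot: [[-0.116, -0.0, -0.993], [0.993, -0.0, -0.116], [0.0, -1.0, 0.0]]
force: [-0.0, 0.3, -1.4]
opening: 0.624
```

```bash
python3 snap.py b 275 255 435 375
```

```text
7.5 [0.5074 0.1405 0.0617] [-0.03  0.3  -1.42] 0.6239576888702133
```

View pics/b.png

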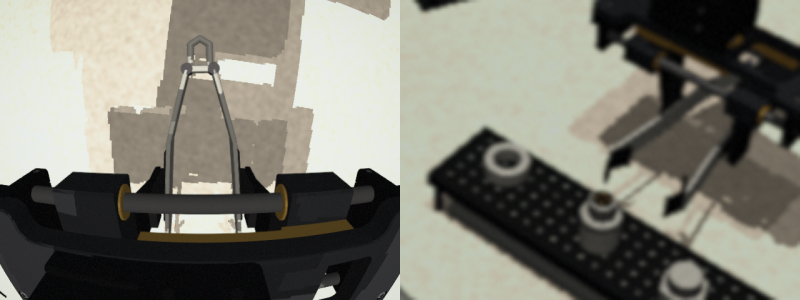

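Wrist half shows the tongs straight in the fingers. The scene half shows the jaws, black tips with lower front corners about (606,180) and (665,215), in front of the housing (neck top (602,199)).

```bash
python3 - <<'E'
from h import *
s=np.load("bs.npz")
f=lambda x,y,z:world(s,275+(x-400)*.4,255+y*.4,z)[:2]
a,b=f(606,180,.0457),f(665,215,.0457);print("tips",a.round(4),b.round(4),"mid",((a+b)/2).round(4),"expected [.6117 .1527] sep",np.linalg.norm(a-b))
print("neck",f(602,199,.082).round(4))
z=cv2.resize(s["frame"][300:360,340:420],(800,600),interpolation=2);cv2.imwrite("pics/b2.png",z[:,:,::-1])
E
```

```text
tips [0.6043 0.1241] [0.5981 0.1782] mid [0.6012 0.1512] expected [.6117 .1527] sep 0.054398503386699396
neck [0.6481 0.157 ]
```

View pics/b2.png

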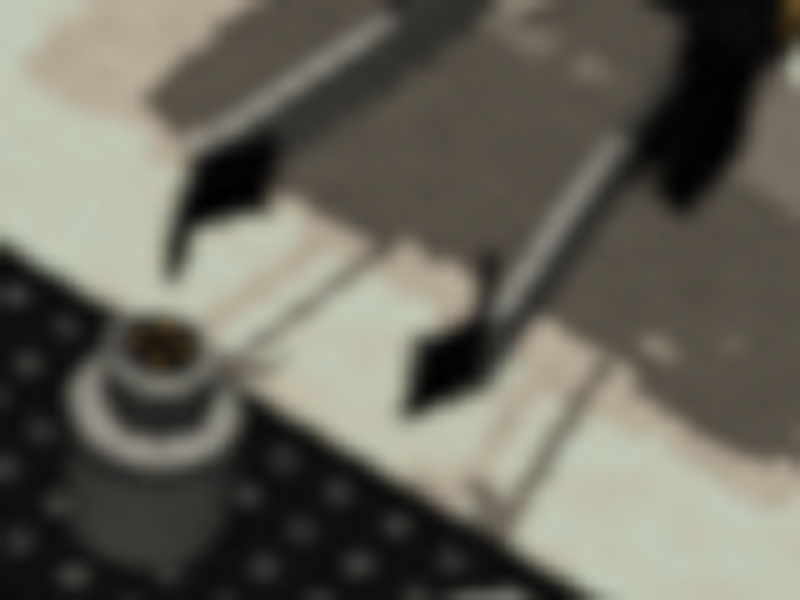

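```bash
python3 - <<'E'
from h import *
s=np.load("bs.npz");p0=np.array([.5074,.1405]);R=np.array([[.993,.116],[-.116,.993]])
f=lambda n,x,y,z:print(n,world(s,340+x/10,300+y/10,z)[:2].round(4),(R@(world(s,340+x/10,300+y/10,z)[:2]-p0)).round(4))
f("j1 top front",190,165,.0657);f("j1 bot front",175,278,.0457);f("j1 rear top",275,140,.0657)
f("j2 top front",415,345,.0657);f("j2 bot front",408,415,.0457);f("j2 bot front as z.055",408,415,.055)
f("arm1 tip",205,135,.0657);f("arm2 tip",500,310,.0657)
f("neck",158,345,.082);f("body top c",155,405,.068);f("body bot",155,575-0,.04)
c=np.load("bw.npz")
for n,u,v in[("hl",186*1.6,69*1.6),("hr",214*1.6,69*1.6)]:
    print(n,(c["rot"].T@(wworld(c,u,v,.0657)-c["pos"])).round(4))
f("rib?",158,340,.082)
E
```

```text
j1 top front [0.5971 0.1197] [ 0.0867 -0.0311]
j1 bot front [0.6057 0.1257] [ 0.0959 -0.0261]
j1 rear top [0.58   0.1261] [ 0.0704 -0.0227]
j2 top front [0.6007 0.1791] [0.0972 0.0275]
j2 bot front [0.5993 0.1787] [0.0957 0.0273]
j2 bot front as z.055 [0.6065 0.1837] [0.1034 0.0314]
arm1 tip [0.589  0.1162] [ 0.0782 -0.0336]
arm2 tip [0.5823 0.184 ] [0.0795 0.0345]
neck [0.6479 0.1569] [ 0.1414 -0.    ]
body top c [0.6486 0.1582] [0.1423 0.0012]
body bot [0.6584 0.1699] [0.1534 0.0117]
hl [-0.009  -0.004   0.0791]
hr [ 0.0066 -0.004   0.0791]
rib? [0.647  0.1561] [ 0.1404 -0.0007]
```

Lateral alignment is within 1 mm, and about 53 mm of advance remains. I'll advance, then close gently.

{"fn": "play_rows", "kwargs": {
  "commands": [
    [[0.007,0.001,0],[0,0,0]],
    [[0.02,0.002,0],[0,0,0]],
    [[0.033,0.004,0],[0,0,0]],
    [[0.044,0.005,0],[0,0,0]],
    [[0.05,0.006,0],[0,0,0]],
    [[0.0525,0.006,0],[0,0,0]],
    [[0.0525,0.006,0],[0,0,0]],
    [[0.0525,0.006,0],[0,0,0]]
  ]
}}

```text
time_s: 8.6
position: [0.5592, 0.1465, 0.0615]
tcp_rot: [[-0.116, -0.001, -0.993], [0.993, -0.0, -0.116], [0.0, -1.0, 0.001]]
force: [-0.2, 0.2, -1.5]
opening: 0.622
```

```bash
python3 - <<'E'
from rig import *
import cv2,numpy as np
d=capture("scene");np.savez("cs.npz",**d);s=read_state();print(s["position"].round(4),s["force"].round(2))
t=capture("top")
cv2.imwrite("pics/c.png",np.hstack([cv2.resize(d["frame"][305:365,325:385],(500,500),interpolation=2),cv2.resize(t["frame"][165:225,215:250],(291,500),interpolation=2)])[:,:,::-1])
E
```

```text
[0.5593 0.1465 0.0615] [-0.37 -0.43 -0.42]
```

View pics/c.png

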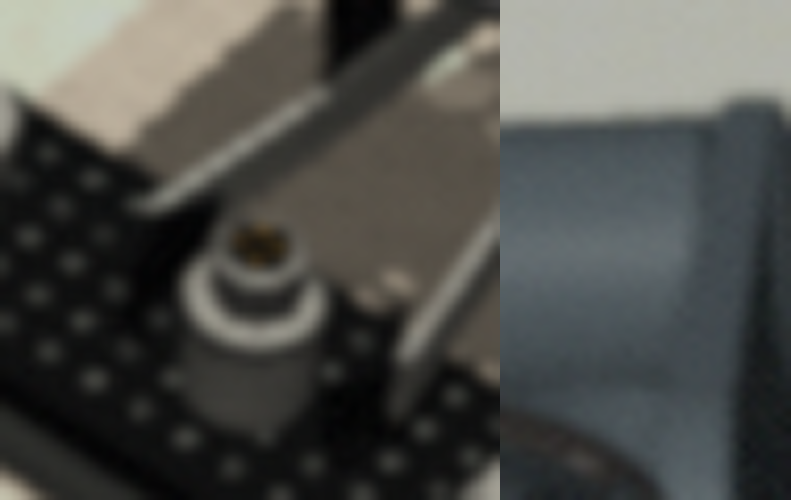

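Housing sits between the arms (steel tips at (145,207) and (400,355)). Fore-aft still has some ambiguity, so I'll check the tongs' pitch with the depth image before closing.

```bash
python3 - <<'E'
from h import *
s=np.load("bs.npz");K=s["mtx"];T=s["cam_to_world"];R=np.array([[.993,.116],[-.116,.993]])
v,u=np.mgrid[300:345,340:420];d=s["depth"][300:345,340:420]
P=np.stack([(u-K[0,2])/K[0,0]*d,(v-K[1,2])/K[1,1]*d,d],-1)@T[:3,:3].T+T[:3,3]
L=(P[...,:2]-[.5074,.1405])@R.T;z=P[...,2]
m=(z>.04)&(z<.09)&(abs(L[...,1])<.05)&(L[...,0]<.12)
for lo in np.arange(.03,.125,.008):
  for sg in(-1,1):
    k=m&(L[...,0]>=lo)&(L[...,0]<lo+.008)&(L[...,1]*sg>0)
    if k.sum()>2:print(round(lo,3),sg,k.sum(),"z",z[k].min().round(3),z[k].max().round(3),"lat",L[...,1][k].min().round(3),L[...,1][k].max().round(3))
print("max fwd",[np.sort(L[...,0][m&(L[...,1]*sg>0)])[-6:].round(3) for sg in(-1,1)])
k=(z>.075)&(L[...,0]>.12);print("neck",k.sum(),L[k].mean(0),L[k].min(0),L[k].max(0),z[k].max())
E
```

```text
0.03 -1 26 z 0.047 0.067 lat -0.031 -0.024
0.03 1 17 z 0.048 0.068 lat 0.025 0.028
0.038 -1 19 z 0.048 0.067 lat -0.03 -0.026
0.038 1 10 z 0.049 0.066 lat 0.026 0.03
0.046 -1 21 z 0.047 0.068 lat -0.031 -0.027
0.046 1 15 z 0.047 0.067 lat 0.028 0.031
0.054 -1 18 z 0.049 0.068 lat -0.031 -0.028
0.054 1 13 z 0.05 0.067 lat 0.029 0.032
0.062 -1 10 z 0.058 0.067 lat -0.033 -0.024
0.062 1 16 z 0.049 0.068 lat 0.025 0.033
0.07 -1 39 z 0.049 0.069 lat -0.035 -0.023
0.07 1 22 z 0.049 0.069 lat 0.024 0.035
0.078 -1 36 z 0.048 0.07 lat -0.034 -0.026
0.078 1 28 z 0.05 0.069 lat 0.03 0.036
0.086 -1 8 z 0.049 0.068 lat -0.031 -0.027
0.086 1 30 z 0.047 0.069 lat 0.029 0.033
0.094 -1 20 z 0.05 0.07 lat -0.03 -0.025
0.094 1 25 z 0.049 0.069 lat 0.026 0.031
0.102 -1 16 z 0.04 0.042 lat -0.05 -0.001
0.102 1 12 z 0.04 0.042 lat 0.001 0.015
0.11 -1 18 z 0.04 0.043 lat -0.049 -0.031
0.11 1 9 z 0.04 0.043 lat 0.003 0.009
0.118 -1 6 z 0.04 0.044 lat -0.048 -0.034
max fwd [array([0.118, 0.119, 0.119, 0.119, 0.119, 0.119]), array([0.114, 0.115, 0.116, 0.117, 0.118, 0.119])]
neck 116 [0.20543003 0.03912487] [ 0.13263386 -0.01034906] [0.68836117 0.34125504] 0.7591689304453919
```

The tongs are level (z 47–68 mm) and the jaws span 70–102 mm in the scene frame. I need about 3 mm more forward, then close.

{"fn": "play_rows", "kwargs": {
  "commands": [
    [[0.003,0.0005,0],[0,0,0]],
    [[0.003,0.0005,0],[0,0,0]]
  ]
}}

```text
time_s: 8.95
position: [0.5633, 0.147, 0.0616]
tcp_rot: [[-0.116, 0.001, -0.993], [0.993, 0.0, -0.116], [-0.0, -1.0, -0.001]]
force: [0.2, -0.5, -0.8]
opening: 0.625
```

{"fn": "play_rows", "kwargs": {
  "commands": [
    [[0,0,0],[0,0,0]],
    [[0,0,0],[0,0,0]],
    [[0,0,0],[0,0,0]],
    [[0,0,0],[0,0,0]]
  ],
  "gripper": 0.044
}}

```text
time_s: 9.45
position: [0.5628, 0.147, 0.0615]
tcp_rot: [[-0.116, -0.0, -0.993], [0.993, -0.0, -0.116], [-0.0, -1.0, 0.0]]
force: [0.0, 0.6, -1.3]
opening: 0.507
```

{"fn": "play_rows", "kwargs": {
  "commands": [
    [[0,0,0],[0,0,0]],
    [[0,0,0],[0,0,0]],
    [[0,0,0],[0,0,0]],
    [[0,0,0],[0,0,0]],
    [[0,0,0],[0,0,0]],
    [[0,0,0],[0,0,0]]
  ],
  "gripper": 0.02
}}

```text
time_s: 10.2
position: [0.5629, 0.147, 0.0616]
tcp_rot: [[-0.116, 0.0, -0.993], [0.993, -0.0, -0.116], [-0.0, -1.0, -0.0]]
force: [0.5, 0.4, 0.5]
opening: 0.448
```

Opening stopped at 0.448 × 87 = 39.0 mm, exactly "shut on a 30 mm round part". I'll lift it straight up.

{"fn": "play_rows", "kwargs": {
  "commands": [
    [[0,0,0.003],[0,0,0]],
    [[0,0,0.008],[0,0,0]],
    [[0,0,0.016],[0,0,0]],
    [[0,0,0.028],[0,0,0]],
    [[0,0,0.042],[0,0,0]],
    [[0,0,0.058],[0,0,0]],
    [[0,0,0.074],[0,0,0]],
    [[0,0,0.086],[0,0,0]],
    [[0,0,0.092],[0,0,0]],
    [[0,0,0.092],[0,0,0]]
  ]
}}

```text
time_s: 11.45
position: [0.563, 0.147, 0.154]
tcp_rot: [[-0.116, 0.001, -0.993], [0.993, 0.0, -0.116], [-0.0, -1.0, -0.001]]
force: [-0.7, 0.1, -1.9]
opening: 0.447
```

```bash
python3 snap.py d 270 225 430 345; python3 - <<'E'
from h import *
s=np.load("ds.npz");w=np.load("dw.npz");K=s["mtx"];T=s["cam_to_world"]
p0=w["pos"];f=-w["rot"][:2,2];l=w["rot"][:2,0]
v,u=np.mgrid[:480,:640];d=s["depth"]
P=np.stack([(u-K[0,2])/K[0,0]*d,(v-K[1,2])/K[1,1]*d,d],-1)@T[:3,:3].T+T[:3,3]
D=P-p0;a=D[...,:2]@f;b=D[...,:2]@l;z=D[...,2]
for lo in np.arange(-.04,.05,.004):
    k=(abs(b)<.022)&(a>.06)&(a<.13)&(z>=lo)&(z<lo+.004)
    if k.sum()>3:print(round(lo,3),k.sum(),"fwd",np.percentile(a[k],[3,50,97]).round(3),"lat",np.percentile(b[k],[3,97]).round(3))
E
```

```text
11.45 [0.563 0.147 0.154] [-0.72  0.06 -1.87] 0.4466121863568952
-0.024 10 fwd [0.09  0.097 0.1  ] lat [-0.002  0.013]
-0.02 21 fwd [0.079 0.099 0.101] lat [-0.007  0.018]
-0.016 39 fwd [0.065 0.097 0.101] lat [-0.012  0.021]
-0.012 47 fwd [0.069 0.096 0.101] lat [-0.013  0.021]
-0.008 55 fwd [0.062 0.097 0.102] lat [-0.011  0.021]
-0.004 43 fwd [0.066 0.095 0.101] lat [-0.011  0.021]
-0.0 104 fwd [0.063 0.086 0.101] lat [-0.02   0.021]
0.004 98 fwd [0.069 0.092 0.101] lat [-0.015  0.02 ]
0.008 23 fwd [0.087 0.095 0.097] lat [-0.007  0.01 ]
0.012 24 fwd [0.081 0.094 0.098] lat [-0.008  0.01 ]
0.016 57 fwd [0.079 0.089 0.096] lat [-0.009  0.009]
0.02 36 fwd [0.079 0.088 0.096] lat [-0.007  0.008]
```

View pics/d.png

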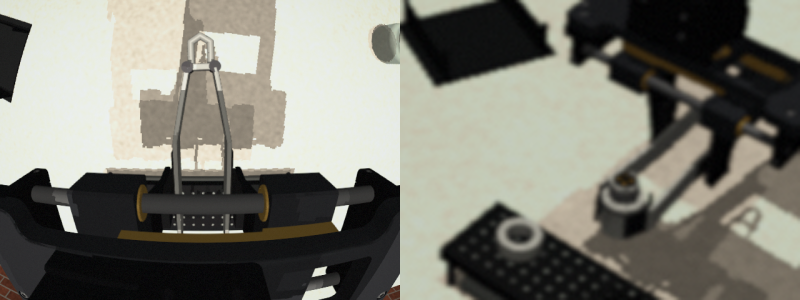

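Housing is held upright in the jaws, its axis about 87 mm ahead of the TCP; the ring and plug are still on the rack. Next I'll carry it to the camera: TCP target (0.5515,-0.257,0.156), yaw -25°.

{"fn": "play_rows", "kwargs": {
  "commands": [
    [[0,-0.006,0],[0,0,-0.01]],
    [[0,-0.018,0],[0,0,-0.025]],
    [[0,-0.036,0.001],[0,0,-0.05]],
    [[0,-0.06,0.001],[0,0,-0.08]],
    [[-0.001,-0.088,0.002],[0,0,-0.12]],
    [[-0.002,-0.118,0.002],[0,0,-0.16]],
    [[-0.003,-0.148,0.002],[0,0,-0.2]],
    [[-0.004,-0.178,0.002],[0,0,-0.24]],
    [[-0.005,-0.208,0.002],[0,0,-0.28]],
    [[-0.006,-0.238,0.002],[0,0,-0.325]]
  ]
}}

```text
time_s: 12.8
position: [0.5564, -0.0934, 0.1556]
tcp_rot: [[0.211, 0.0, -0.978], [0.978, -0.0, 0.211], [-0.0, -1.0, -0.0]]
force: [-0.2, 0.3, -1.7]
opening: 0.448
```

{"fn": "play_rows", "kwargs": {
  "commands": [
    [[-0.001,-0.03,0],[0,0,-0.04]],
    [[-0.002,-0.06,0],[0,0,-0.08]],
    [[-0.003,-0.09,0],[0,0,-0.12]],
    [[-0.004,-0.116,0],[0,0,-0.155]],
    [[-0.005,-0.138,0],[0,0,-0.188]],
    [[-0.005,-0.154,0],[0,0,-0.211]],
    [[-0.006,-0.162,0],[0,0,-0.222]],
    [[-0.006,-0.166,0],[0,0,-0.228]],
    [[-0.006,-0.166,0],[0,0,-0.228]],
    [[-0.006,-0.166,0],[0,0,-0.228]]
  ]
}}

```text
time_s: 14.05
position: [0.5508, -0.2562, 0.1555]
tcp_rot: [[0.422, -0.0, -0.906], [0.906, 0.0, 0.422], [0.0, -1.0, 0.001]]
force: [-0.4, -0.6, -2.3]
opening: 0.447
```

```bash
python3 snap.py e 110 140 290 275; python3 - <<'E'
from h import *
s=np.load("es.npz");w=np.load("ew.npz");s0=np.load("scene0.npz");K=s["mtx"];T=s["cam_to_world"]
print(w["pos"],np.degrees(np.arctan2(-w["rot"][1,2],-w["rot"][0,2])))
p0=w["pos"];f=-w["rot"][:2,2];l=w["rot"][:2,0]
v,u=np.mgrid[:480,:640];d=s["depth"]
P=np.stack([(u-K[0,2])/K[0,0]*d,(v-K[1,2])/K[1,1]*d,d],-1)@T[:3,:3].T+T[:3,3]
D=P-p0;a=D[...,:2]@f;b=D[...,:2]@l;z=P[...,2]
for lo in np.arange(.124,.19,.006):
  for n,x0,x1,h in(("part",.07,.12,.022),("lens",.125,.17,.05)):
    k=(abs(b)<h)&(a>x0)&(a<x1)&(z>=lo)&(z<lo+.006)
    if k.sum()>3:print(n,round(lo,3),k.sum(),"fwd",np.percentile(a[k],[3,50,97]).round(3),"lat",np.percentile(b[k],[3,97]).round(3))
E
```

```text
14.05 [ 0.5508 -0.2562  0.1555] [-0.35 -0.61 -2.28] 0.44701043788423883
[ 0.55084829 -0.25618825  0.15550503] -24.974276666732525
part 0.13 5 fwd [0.087 0.097 0.1  ] lat [0.006 0.014]
part 0.136 18 fwd [0.072 0.09  0.102] lat [-0.002  0.022]
lens 0.136 10 fwd [0.152 0.163 0.168] lat [0.011 0.018]
part 0.142 30 fwd [0.071 0.09  0.101] lat [0.006 0.022]
lens 0.142 19 fwd [0.151 0.16  0.168] lat [0.015 0.023]
part 0.148 34 fwd [0.072 0.09  0.101] lat [0.001 0.022]
lens 0.148 21 fwd [0.151 0.159 0.17 ] lat [0.016 0.024]
part 0.154 55 fwd [0.072 0.087 0.102] lat [-0.015  0.022]
lens 0.154 31 fwd [0.152 0.16  0.169] lat [0.013 0.023]
part 0.16 55 fwd [0.073 0.087 0.101] lat [-0.015  0.02 ]
lens 0.16 32 fwd [0.15  0.159 0.169] lat [0.001 0.019]
part 0.166 24 fwd [0.079 0.09  0.097] lat [0.    0.012]
lens 0.166 52 fwd [0.151 0.16  0.169] lat [-0.009  0.018]
part 0.172 48 fwd [0.078 0.088 0.097] lat [-0.009  0.011]
lens 0.172 12 fwd [0.152 0.158 0.164] lat [-0.004  0.01 ]
```

View pics/e.png

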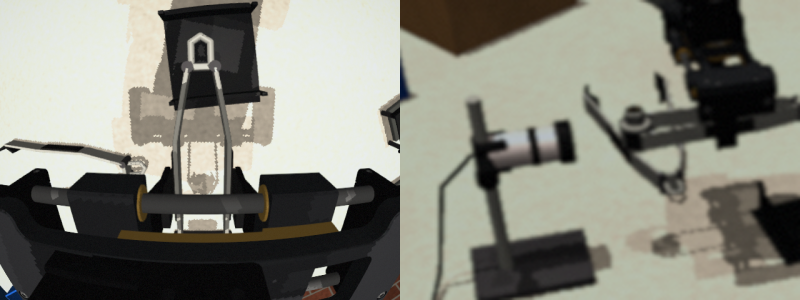

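Part and lens are aligned (lateral within 1–2 mm) at about 63 mm. I'll go 3 mm nearer, settle, check and hand in.

{"fn": "play_rows", "kwargs": {
  "commands": [
    [[0.001,0,0],[0,0,0]],
    [[0.002,0,0],[0,0,0]],
    [[0.003,0,0],[0,0,0]],
    [[0.003,0,0],[0,0,0]],
    [[0.003,0,0],[0,0,0]],
    [[0.003,0,0],[0,0,0]],
    [[0.003,0,0],[0,0,0]],
    [[0.003,0,0],[0,0,0]]
  ]
}}

```text
time_s: 15.15
position: [0.5538, -0.257, 0.1556]
tcp_rot: [[0.423, 0.0, -0.906], [0.906, -0.0, 0.423], [-0.0, -1.0, -0.0]]
force: [0.4, -0.7, -2.2]
opening: 0.448
```

```bash
python3 - <<'E'
from rig import *
import numpy as np
s=read_state();d=capture("scene");K=d["mtx"];T=d["cam_to_world"];R=s["tcp_rot"];p0=s["position"]
v,u=np.mgrid[:480,:640];D=d["depth"]
P=np.stack([(u-K[0,2])/K[0,0]*D,(v-K[1,2])/K[1,1]*D,D],-1)@T[:3,:3].T+T[:3,3]
a=(P-p0)[...,:2]@-R[:2,2];b=(P-p0)[...,:2]@R[:2,0];z=P[...,2]
k=(abs(b)<.012)&(a>.07)&(a<.12)&(z>.166)&(z<.18);n=(np.percentile(a[k],3)+np.percentile(a[k],97))/2
q=(abs(b)<.05)&(a>.125)&(a<.17)&(z>.136)&(z<.17)
print("axis",n,"zmax",z[k].max(),"lens",np.percentile(a[q],3),"gap",np.percentile(a[q],3)-n,s["opening"],s["force"],s["time_s"])
hand_in()
E
```

```text
axis 0.08761930173445068 zmax 0.17857412140071416 lens 0.14738020004096936 gap 0.05976089830651868 0.44796194387774074 [ 0.39758814 -0.68045859 -2.19118631] 15.15
the job is handed in; nothing more can be done
```

I took the middle-sized tongs from the rest, closed them on the necked housing and lifted it off the rack. I handed the job in at about 15 s with the tongs still holding it upright in front of the inspection camera.

**Last checks:**
- **Distance:** the housing's axis measured 59.8 mm in front of the lens.
- **Centring:** it was about 1–2 mm off the lens axis sideways. Its body centre was near 148 mm high, against 150 mm for the lens.
- **Grip:** the opening held at 39.0 mm, the value given for a shut 30 mm part, with no sign of slip.
- **Contact:** the robot stayed about 90 mm from the housing. The highest wrist force I read was 5.5 N, as the gripper closed on the tongs.

**Disagreements and limits:**
- The top camera placed things about 3–6 mm off the scene camera's positions in x and y. I used the scene camera for the rack and lens.
- The tongs' jaws measured about 4 mm further back than nominal, so I moved 3 mm further in before closing.
- I checked the ring by eye after the lift. The plug lay mostly outside that crop. I made no separate check of the jar and screwdriver, but no planned move went near either.

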